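# Clear the way to the kitchen timer, set its pointer to the tab and start it

## Task

Get the kitchen timer going. First clear the way to it: stand the yellow mug upright in the bamboo tray, and swing shut the clear lid that leans over the timer. Then turn the timer's dial until the pointed end of its grip faces the small raised tab on the metal ring around it (the ring itself stays as it is), and only then press the round start button on top of the timer all the way down and let it come up again; leave everything else where it stands.

Things in the scene. Friction and masses are not known exactly. Their poses are not given: they have to be found in the camera images.
- mug: loose yellow ceramic mug, straight round wall 64 mm across, 80 mm tall, wall 4 mm, open top, with one handle on its own +y side reaching 37 mm beyond the wall; 0.15 to 0.31 kg. Origin: centre of its underside, z up. It stands in front of the timer; grip it across the wall along its own x axis.
- tray: bamboo tray 200 x 280 mm (its x, y), 18 mm tall, rim 6 mm wide, floor 6 mm thick, open top; fixed. Origin: centre of its underside, z up. The jar stands in one end of it (-y end), the rest is free.
- timer: black plastic wedge-shaped timer, fixed, 145 mm deep (x) x 130 mm wide (y) x 95 mm tall. Origin: centre of its underside; its front faces its own -x. The front face rises from 25 mm high at its front edge to 95 mm, sloping 35 degrees from level; behind it lies a flat top 45 mm deep with the start button.
- dial_grip (a point): grip point on the dial's axis, 36 mm off the sloping face. Axes turn with the dial: z out of the face (35 degrees from vertical, leaning to the front), x to the pointed end of the grip bar, y across it. The dial: grey disc 66 mm across, top 12 mm off the face, with a white bar 16 mm thick, 12 to 40 mm off the face, blunt end 24 mm and pointed end 30 mm from the axis.
- dial (a joint): angle of the dial, rad, stiff with friction, free within -2.8 to 2.8: 0 = pointed end straight up the slope, growing anticlockwise as seen looking at the face.
- tab (a point): middle of the top of the small raised black tab, 10 x 10 mm, on the flat aluminium ring (94 mm across) around the dial; 40.5 mm from the dial's axis, 11 mm off the sloping face (lower than the dial's disc).
- bezel (a joint): angle of the ring with the tab, rad, measured like the dial's; very stiff, must stay as it is. The dial is set when its angle equals this one.
- start (a joint): how far the start button is pushed in, m: 0 = up, 0.006 = fully down; springy, 5 N
- start_top (a point): centre of the top of the round grey start button, 26 mm across, 113 mm above the table on the flat top of the timer; pushed straight down.
- box: fixed clear acrylic box beside the timer, 100 x 140 mm (its x, y), 70 mm tall, open top under its lid. Origin: centre of its underside. The lid's hinge runs along its +x rim, which is the side nearest the timer; the closed lid's free edge is on its -x side.
- lid (a joint): opening angle of the clear lid, rad: 0 = shut (level on the box), 2.1 = fully open, leaning over the timer. It turns freely and falls shut by itself once it is pushed back past upright (below about 1.4).
- lid_hinge (a point): middle of the lid's hinge line, 70 mm above the table
- lid_edge (a point): middle of the lid's free edge (a finger lip 60 mm long), 115 mm from the hinge line; the lid is 5 mm thick and 140 mm wide.
- jar: bystander: closed glass jar 50 mm across, 75 mm tall, standing in the tray; origin centre of underside
- opener: bystander: flat steel bottle opener about 125 mm long, 7 mm thick, lying along its x; origin underside near its middle
- shaker: bystander: steel salt shaker 38 mm across, 74 mm tall; origin centre of underside
- tin: bystander: tin 56 mm across, 90 mm tall; origin centre of underside
- eggcup: bystander: white egg cup 46 mm across, 55 mm tall; origin centre of underside
- spoon: bystander: steel spoon lying along its x; origin underside of its middle
- bowl: bystander: white bowl 120 mm across, 50 mm tall; origin centre of underside

How it is judged (in metres and radians):
On the way, in this order (a step that is already met when the one before it is completed fails the run):
1. the way is clear: the mug stands in the tray and the lid is shut (x of mug in the frame of tray between -0.066 and 0.066 m and y of mug in the frame of tray between -0.106 and 0.106 m and z of mug in the frame of tray below 0.011 m and angle between mug's own z axis and vertical below 0.1 rad and linear speed of mug below 0.02 m/s and value of joint lid below 0.08 rad), for 0.2 s.
2. the dial's pointed end faces the tab (y of tab in the frame of dial_grip between -0.005 and 0.005 m and x of tab in the frame of dial_grip above 0.02 m), for 0.3 s.
3. the start button is pushed down (value of joint start above 0.0045 m), for 0.05 s.
At the end, for the whole second after the job is handed in: Mug upright (6 degrees), still, on the tray floor inside its rim; lid shut (0.08 rad); the line of the dial's pointed end falls on the tab (middle of the tab within 5 mm of it); start button up again, having been pushed at least 4.5 mm down after the dial was set (all of step 1 and all of step 2 and value of joint start below 0.0015 m); the robot touches nothing.
It fails at once if the ring with the tab is turned (distance of tab from where it was at the start of the episode above 0.005 m).
It fails at once if the start button is pushed before the dial faces the tab (value of joint start above 0.003 m and not (y of tab in the frame of dial_grip between -0.005 and 0.005 m and x of tab in the frame of dial_grip above 0.02 m)).
It fails at once if the mug is tipped over (angle between mug's own z axis and vertical above 0.7 rad).
It fails at once if a bystander is shoved away (3 cm) or knocked over (distance of any of jar, opener, shaker, tin, eggcup, spoon, bowl from where it was at the start of the episode above 0.03 m or angle between any of jar, shaker, tin, eggcup, bowl's own z axis and vertical above 0.5 rad).
It also fails if it takes over 72 s, if anything falls off the work surface, if the arm or the gripper's body presses on something with over 40 N, if the wrist force passes 120 N, or if a joint passes its speed limit or range.

## Robot

A 6-joint arm with a two-finger parallel gripper is mounted at the origin on the work surface. World frame = base frame: x ahead of the robot, y to its left, z up, the work surface at z = 0. Lengths are in mm, angles in rad, forces in N, time in s.
With the tool pointing down it reaches from about 275 to 1000 mm from the base axis. Payload 8.4 kg.
Tool frame: the origin (TCP) lies on the centre line of the jaws, within the pads' length; the fingertips stand 22 mm ahead of it and the grasp point (between the pads) lies 3 mm ahead of it; z points along the fingers, y is the direction in which the jaws open and shut (so a half turn about z gives the same grasp; the last joint's range is limited). The gripper opens to 85 mm and grips with 20 to 120 N. Pads are 22 mm wide; open, the fingers measure 114 mm over their backs; the gripper's body (76 mm by 85 mm) begins 54 mm behind the grasp point. The pads swing forward as they close: fully open they stand 13 mm farther back than shut.
Start: joints at [-1.287, 0.353, 1.633, -0, 1.155, -0.002], TCP at [176.202, -599.651, 253.281] pointing down, gripper open.
Joint ranges: [-2.63, 2.63], [-0.92, 2.1], [0.06, 2.66], [-1.3, 4.44], [0, 2.69], [-3.02, 3.02]. Speed limits (rad/s): [2.22, 2.22, 2.79, 3.14, 3.14, 3.14].

## Interface

Orientations are given as [roll, pitch, yaw] about the fixed x, y, z axes, in that order (R = Rz(yaw) Ry(pitch) Rx(roll)).
In Python, from rig import r, optics, workorder, search_frame gives the robot as it stands.
- The arm moves only by the tool step_arm, never from a script. Its argument "series" is text: rows parted by semicolons, each of 6 numbers parted by spaces: the shift along the tool's x, y, z in cm, then the turn, a rotation vector about the tool's x, y, z in degrees. A call has 1 to 10 rows; each row is the pose to reach, as a shift and turn from the pose commanded when the call began, along the tool's axes at that moment; what a row does not reach only later rows make up. A row lasts 1/8 s, in which the tool goes at most 62.5 mm and 10.7 degrees, less where a joint would pass 70% of its speed; a pose out of reach is approached as far as the arm can. A call with a gripper value outside its range is refused whole. "grip" is the closure, from 0 (fully open) to 1 (shut), set as the call begins (left out, the last holds). The fingers move at their own pace and stop on an object; "newtons" is the grip in N (left out, the last holds). Time passes only in rows, so rows that repeat a pose let the fingers close. It gives the time, the measured TCP pose, the force and the opening at its end, in the units of the state.
- r.sense(): the state, without advancing time (a new reading comes with each control period).
- optics.grab_frame(name): name is "scene" or "top"; returns a dict with "color" (384x512x3 uint8, blue, green, red), "depth" (384x512 float32, mm along the optical axis (not along the pixel's ray), 0 where there is no reading), "fx", "fy", "cx", "cy" (pixels), "eye" and "rotation" of the camera in the world. Camera axes: x right, y down, z forward; pixel columns grow to the right and rows downward; lengths in mm; the calibration is good to about 2 mm. A picture is of the moment at which its call begins.
- workorder.sign_off(): hands the job in, once; it reports no verdict.
Trained networks look in a picture, given as the dict that the camera call returned (one of the last four; its "shot" number tells which), for a name from the list of things; names that differ only in an ending like _2 or _b are one class to them, and where a whole thing is asked for, a point or a joint stands for the part that bears it (a point fixed in the world has none). Each returns a list of dicts, best first, with "score" (0 to 1); they miss things now and then, are a little off and sometimes report something else, mostly with a low value. They report only what shows in the picture. A call takes as long as a camera call.
- search_frame(picture, target): "xy" ([column, row] in pixels, amid what is visible of it).
The state is a dict: "clock": time; "qpos": joint angles; "qvel": joint speeds; "joint_efforts": joint torques, N m; "eef_pos": TCP position; "tcp_rot": TCP orientation; "contact_force": force on the tool from outside, world axes, zero at the start; "wrist_torque": the same for the moment, N m; "opening": opening from 0.0 (shut) to 1.0 (fully open).
Only numpy, scipy, OpenCV 4.12 (cv2) and the standard library are available. Lean on these libraries where they do the work, as an engineer would, in place of code of your own. Each camera call takes 0.05 s, during which the arm holds its last target.

## Working session

There is one attempt and no reset: what is moved stays moved. The work goes in short steps, Python scripts to look and compute and a tool call to move; the robot and the scene stay as the last step left them, time stands still between calls to the robot, and variables do not carry over. Pictures are saved under pics/ and viewed, and the job is handed in when it is done.

Besides the shell and the picture viewer there is one more tool, called after ">>>" as a command line: name --argument value ..., lists and objects as JSON in quotes. step_arm: Moves the arm, as the interface text tells. Its arguments: {"type":"object","properties":{"series":{"type":"string"},"grip":{"type":"number"},"newtons":{"type":"number"}},"required":["series"]}

```bash
ls; mkdir -p pics
python3 - <<'E'
from rig import r, optics, workorder, search_frame
import cv2,pickle
print(r.sense())
for n in ["scene","top"]:
    f=optics.grab_frame(n); cv2.imwrite(f"pics/{n}0.png",f["color"]); pickle.dump(f,open(f"{n}0.pkl","wb"))
    print(n,f["eye"],f["rotation"],f["fx"],f["fy"],f["cx"],f["cy"],f["shot"])
    for t in ["mug","tray","timer","dial_grip","tab","start_top","box","lid_edge","lid_hinge","jar","opener","shaker","tin","eggcup","spoon","bowl"]:
        print(t,[(d["xy"],round(d["score"],2)) for d in search_frame(f,t)[:2]])
E
```

```text
pics
{'clock': 0.0, 'qpos': array([-1.28741265e+00,  3.53645840e-01,  1.63415810e+00, -9.74318616e-06,
        1.15520889e+00, -2.39804632e-03]), 'qvel': array([ 0.00049175,  0.00078054, -0.0007342 , -0.00188785,  0.00038143,
        0.00018309]), 'joint_efforts': array([-2.53858881e-03, -6.05248547e+01, -3.42067802e+01, -2.12306991e-04,
        9.31449904e-03,  1.36808470e-05]), 'eef_pos': array([ 176.06143382, -599.2077319 ,  252.55285493]), 'tcp_rot': array([-3.14017246e+00,  5.50257714e-06,  2.85785667e-01]), 'contact_force': array([ 0.30012519,  0.33042822, -0.46345241]), 'wrist_torque': array([ 0.06238583, -0.01553992, -0.02621612]), 'opening': 0.9951435154901912}
scene [1357.23269018 -478.45313644  748.60901826] [-2.19619139  0.01841694  1.02051601] 405.5579335549893 405.5579335549893 257.0740122756798 195.48352181395958 1
mug [([233.4, 205.1], 0.57), ([305.0, 198.1], 0.36)]
tray [([142.9, 252.3], 0.71)]
timer [([268.3, 231.0], 0.98)]
dial_grip [([264.4, 210.7], 0.63), ([141.5, 251.3], 0.38)]
tab [([270.5, 214.4], 0.51)]
start_top [([270.6, 223.4], 0.6)]
box [([324.3, 216.2], 
[... 447 characters left out ...]
03290110054 192.95570901802785 2
mug [([270.1, 207.6], 0.74), ([263.7, 175.7], 0.71)]
tray [([359.3, 207.9], 0.96)]
timer [([263.6, 166.1], 0.69)]
dial_grip [([263.7, 175.0], 0.61)]
tab [([257.8, 162.5], 0.9), ([309.9, 144.0], 0.43)]
start_top [([269.8, 144.4], 0.64)]
box [([263.8, 161.6], 0.69), ([222.8, 156.3], 0.68)]
lid_edge [([236.8, 148.2], 0.78)]
lid_hinge [([235.2, 147.0], 0.77)]
jar [([391.6, 207.1], 0.68)]
opener [([235.9, 148.9], 0.55), ([184.9, 263.7], 0.52)]
shaker [([351.1, 147.6], 0.57)]
tin [([272.1, 125.9], 0.57), ([233.7, 149.1], 0.51)]
eggcup [([270.8, 209.9], 0.72), ([310.1, 142.1], 0.61)]
spoon [([255.4, 256.7], 0.98), ([261.1, 162.4], 0.39)]
bowl [([136.7, 220.8], 0.6)]
```

Run:
```python
import cv2
a=cv2.imread("pics/scene0.png");cv2.imwrite("pics/scene0c.png",cv2.resize(a[120:310,60:380],None,fx=2.5,fy=2.5,interpolation=cv2.INTER_CUBIC)[:600,:800])
a=cv2.imread("pics/top0.png");cv2.imwrite("pics/top0c.png",cv2.resize(a[90:290,180:440],None,fx=3,fy=3,interpolation=cv2.INTER_CUBIC)[:600,:800])
```

```text
(no output)
```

View pics/scene0c.png

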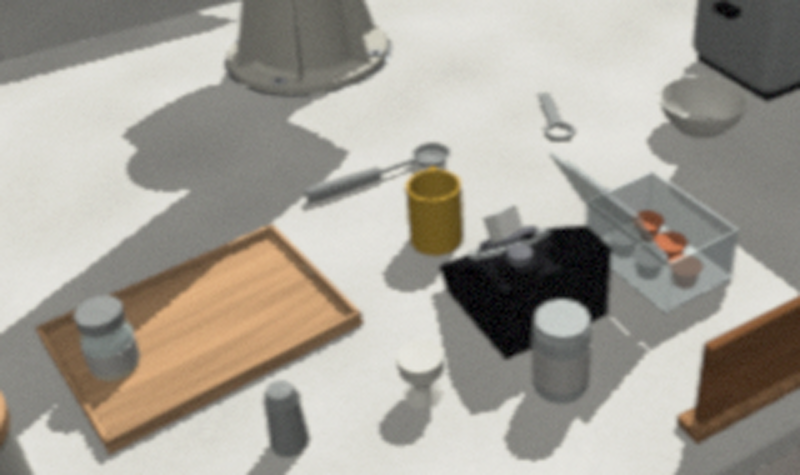

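View pics/top0c.png

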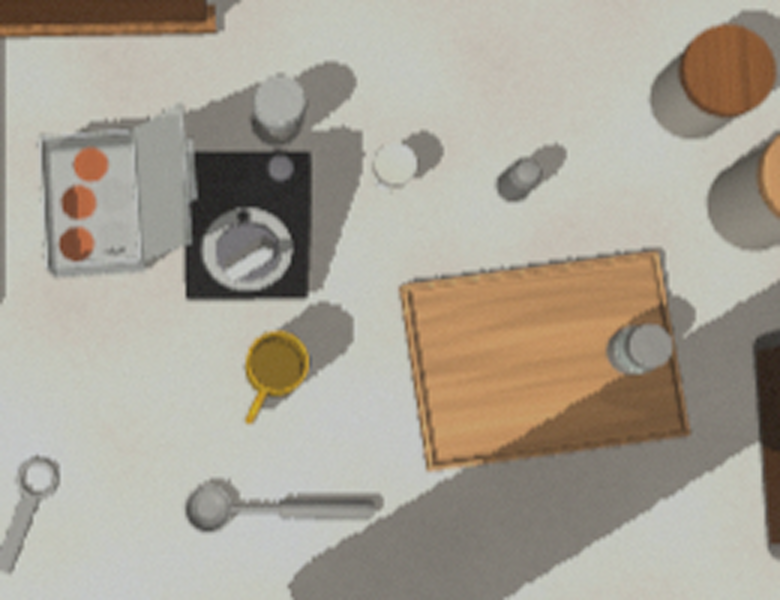

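View pics/top0.png

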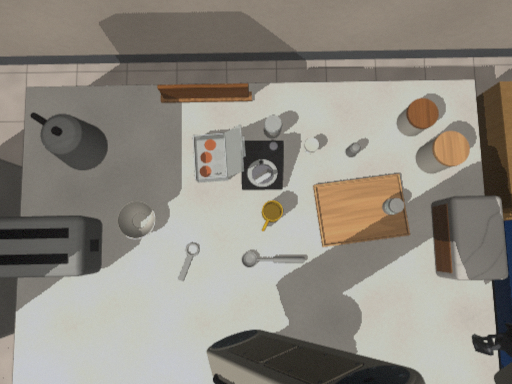

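```bash
cat > h.py <<'E'
import numpy as np,pickle,cv2
from scipy.spatial.transform import Rotation as Rr
def cam(f):
    return Rr.from_euler('xyz',f["rotation"]).as_matrix(),np.array(f["eye"])
def px(f,u,v,d=None):
    R,e=cam(f)
    if d is None: d=f["depth"][int(round(v)),int(round(u))]
    return e+R@(d*np.array([(u-f["cx"])/f["fx"],(v-f["cy"])/f["fy"],1]))
def pz(f,u,v,z):
    R,e=cam(f); k=R@np.array([(u-f["cx"])/f["fx"],(v-f["cy"])/f["fy"],1]); return e+k*(z-e[2])/k[2]
def proj(f,p):
    R,e=cam(f); q=(np.asarray(p,float)-e)@R; return np.stack([f["fx"]*q[...,0]/q[...,2]+f["cx"],f["fy"]*q[...,1]/q[...,2]+f["cy"]],-1)
def cloud(f):
    R,e=cam(f); h,w=f["depth"].shape; v,u=np.mgrid[:h,:w]
    P=np.stack([(u-f["cx"])/f["fx"],(v-f["cy"])/f["fy"],np.ones((h,w))],-1)*f["depth"][...,None]
    return P@R.T+e
E
python3 - <<'E'
from h import *
f=pickle.load(open("top0.pkl","rb")); g=pickle.load(open("scene0.pkl","rb"))
np.set_printoptions(precision=1,suppress=True)
C=cloud(f)
def crop(u,v): return 180+u/3,90+v/3
for n,u,v in [("table",600,200),("mug rim",277,333),("mugtop left",248,362),("mug bottom",277,390),("handle",251,418),("jar",650,347),("tray",520,350),("tabletop",280,167),("timer top",220,170),("tin",280,100),("shaker",525,172),("egg",395,165),("lid edge",188,200),("dial bar",250,262),("lidhinge",140,200)]:
    a,b=crop(u,v); print(n,np.round((a,b)),px(f,a,b))
for nm,ff in(("top",f),("scene",g)):
    C=cloud(ff);hsv=cv2.cvtColor(ff["color"],cv2.COLOR_BGR2HSV)
    m=(hsv[...,0]>18)&(hsv[...,0]<32)&(hsv[...,1]>150)&(abs(C[...,0]-400)<400)&(abs(C[...,1])<250)&(C[...,2]>30)
    P=C[m]; print(nm,len(P),P.min(0),P.max(0))
    b=cv2.minEnclosingCircle(P[P[:,2]>70][:,:2].astype(np.float32)); print(b)
    for p in P[P[:,2]<200][::max(1,len(P)//15)]: print(p)
E
```

```text
table [380. 157.] [ 689.8 -416.6   -1.1]
mug rim [272. 201.] [543.8 -57.3  67.5]
mugtop left [263. 211.] [513.9 -26.8  77.3]
mug bottom [272. 220.] [484.9 -55.3  79.6]
handle [264. 229.] [458.3 -29.2  52. ]
jar [397. 206.] [ 520.5 -432.6   84.3]
tray [353. 207.] [ 527.  -320.2    3.7]
tabletop [273. 146.] [705.6 -62.2 115.2]
timer top [253. 147.] [708.   -2.2  96.6]
tin [273. 123.] [781.8 -65.2  90.2]
shaker [355. 147.] [ 704.5 -316.6   77.7]
egg [312. 145.] [ 720.  -186.2   53.8]
lid edge [243. 157.] [666.1  29.6 151.7]
dial bar [263. 177.] [613.1 -30.5  96.4]
lidhinge [227. 157.] [682.7  80.4  76.8]
top 143 [456.2 -85.5  31.3] [544.1 -24.   86. ]
((505.01971435546875, -53.5235595703125), 39.98951721191406)
[543.2 -49.8  74.1]
[543.9 -51.3  36.4]
[537.  -34.3  78. ]
[537.3 -73.2  35.4]
[527.8 -28.   79.7]
[524.8 -82.4  32.9]
[516.  -83.4  62.2]
[508.7 -85.4  76.5]
[500.3 -30.4  82.3]
[494.6 -33.4  75.7]
[490.7 -72.7  77.7]
[487.7 -60.3  80.9]
[484.9 -51.2  80.7]
[484.7 -50.1  31.3]
[473.7 -33.2  69.2]
[464.8 -33.1  65.3]
scene 445 [466.8 -93.5  30.7] [728.8  -3.9  96.6]
((602.82666015625, -25.463850021362305), 127.6545639038086)
[466.8 -34.3  65.4]
[487.1 -61.4  73.3]
[500.8 -29.7  65.7]
[490.3 -54.   61.6]
[506.1 -29.7  58.1]
[487.4 -50.1  47.5]
[547.1 -48.6  79.9]
[542.2 -71.5  79.2]
[516.  -87.3  62.2]
[543.4 -66.5  67.4]
[530.2 -82.2  58.5]
[546.1 -55.8  54.2]
[539.5 -75.   50.8]
[548.9 -48.2  42.1]
[540.9 -73.2  40.2]
[542.6 -68.1  31.9]
```

```bash
python3 - <<'E'
from h import *
f=pickle.load(open("top0.pkl","rb"))
np.set_printoptions(precision=1,suppress=True)
def crop(u,v): return 180+u/3,90+v/3
for n,u,v,z in [("tim back L",195,152,95),("timer backR",310,152,95),("frontR",307,297,25),("frontL",186,297,25),("tab",243,215,75),("disc c",246,249,70),
 ("trayA",402,285,18),("B",657,250,18),("C",688,433,18),("D",430,468,18),("lid e1",180,108,165),("lid e2",190,245,165),("hinge1",135,130,70),("hinge2",145,268,70),("box1",43,138,70),("box2",52,275,70),("button",280,167,113)]:
    print(n,pz(f,*crop(u,v),z))
tr=np.array([pz(f,*crop(*c),18) for c in[(402,285),(657,250),(688,433),(430,468)]]); print("tray",tr.mean(0),[np.linalg.norm(tr[i]-tr[i-1]) for i in range(4)], tr[1]-tr[0])
# mug model check
hsv=cv2.cvtColor(f["color"],cv2.COLOR_BGR2HSV)
# rectified slope picture: slope plane through front edge
fe=(pz(f,*crop(307,297),25)+pz(f,*crop(186,297),25))/2; print("front edge",fe)
a=np.radians(35)
up=np.array([np.cos(a),0,np.sin(a)]); n=np.array([-np.sin(a),0,np.cos(a)]); lf=np.array([0,1,0])
# slope black points fit
C=cloud(f); 
m=(C[...,1]>-100)&(C[...,1]<20)&(C[...,0]>570)&(C[...,0]<760)&(f["color"].max(-1)<60)&(C[...,2]>15)
P=C[m]; print(len(P),P.min(0),P.max(0))
top=P[(P[:,2]>85)]; print("top",top.mean(0))
s=P[(P[:,2]<85)]; A=np.c_[s[:,:2],np.ones(len(s))]; c=np.linalg.lstsq(A,s[:,2],rcond=None)[0]; print("slope",c, np.degrees(np.arctan(c[0])))
# rectified at offsets 11 & 40
s_=4
for off in(11,40):
    im=np.zeros((480,520,2),np.float32)
    vv,uu=np.mgrid[:480,:520]
    Q=fe+up*((400-vv)/s_)[...,None]+lf*((260-uu)/s_)[...,None]+n*off
    p=proj(f,Q).astype(np.float32)
    o=cv2.remap(f["color"],p[...,0],p[...,1],cv2.INTER_CUBIC)
    for k in range(0,480,40): cv2.line(o,(0,k),(6,k),(0,0,255),1)
    for k in range(0,520,40): cv2.line(o,(k,0),(k,6),(0,0,255),1)
    cv2.imwrite(f"pics/rect{off}.png",o)
E
python3 -c "
import cv2,numpy as np
cv2.imwrite('pics/rect.png',cv2.resize(np.hstack([cv2.imread('pics/rect11.png'),cv2.imread('pics/rect40.png')]),(800,370)))"
```

```text
tim back L [727.6  22.9  95. ]
timer backR [725.4 -94.2  95. ]
frontR [585.8 -92.   25. ]
frontL [588.3  36.1  25. ]
tab [665.5 -25.   75. ]
disc c [630.9 -27.4  70. ]
trayA [ 597.7 -194.1   18. ]
B [ 630.3 -468.9   18. ]
C [ 434.6 -489.7   18. ]
D [ 403.6 -216.4   18. ]
lid e1 [753.9  35.6 165. ]
lid e2 [619.6  28.1 165. ]
hinge1 [758.3  85.2  70. ]
hinge2 [613.1  76.5  70. ]
box1 [751.6 180.7  70. ]
box2 [607.7 171.8  70. ]
button [706.2 -62.3 113. ]
tray [ 516.5 -342.3   18. ] [np.float64(195.3751296016628), np.float64(276.6931750254814), np.float64(196.74697314467406), np.float64(275.07874170483933)] [  32.6 -274.8    0. ]
front edge [587.  -27.9  25. ]
950 [587.8 -90.5  21.7] [727.3  20.  118.1]
top [697.2 -32.9  94.7]
slope [   0.7   -0.  -371.5] 34.073322364680145
```

View pics/rect.png

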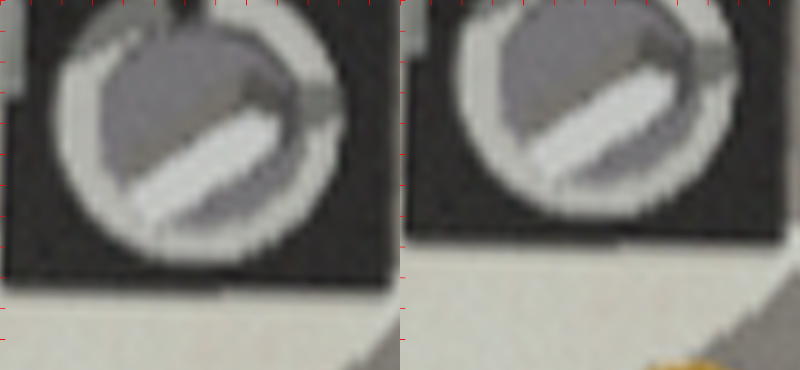

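```bash
cat >> h.py <<'E'
def step(pos0,rpy0,pos,R1):
    R0=Rr.from_euler('xyz',rpy0)
    d=R0.inv().apply(np.array(pos)-np.array(pos0))/10
    w=np.degrees((R0.inv()*R1).as_rotvec())
    return np.round(d,2),np.round(w,1)
def down(yaw): return Rr.from_euler('xyz',[np.pi,0,yaw])
E
python3 - <<'E'
from h import *
print(step([176.2,-599.65,253.3],[-3.1402,0,.2858],[515,-57,200],down(np.radians(64-90))))
print(step([515,-57,200],[np.pi,0,np.radians(-26)],[515,-57,50],down(np.radians(-26))))
E
```

```text
(array([ 47.8 , -42.5 ,   5.39]), array([-0.1,  0. , 42.4]))
(array([ 0., -0., 15.]), array([0., 0., 0.]))
```

>>> step_arm --series "47.8 -42.5 5.4 0 0 42.4; 47.8 -42.5 5.4 0 0 42.4; 47.8 -42.5 5.4 0 0 42.4; 47.8 -42.5 5.4 0 0 42.4; 47.8 -42.5 5.4 0 0 42.4; 47.8 -42.5 5.4 0 0 42.4; 47.8 -42.5 5.4 0 0 42.4; 47.8 -42.5 5.4 0 0 42.4; 47.8 -42.5 5.4 0 0 42.4; 47.8 -42.5 5.4 0 0 42.4" --grip 0

```text
clock: 2.95
eef_pos: [502.6, -76.9, 201.6]
tcp_rot: [-3.141, -0.001, -0.454]
contact_force: [0.3, -0.4, -0.1]
opening: 0.996
```

>>> step_arm --series "0 0 0 0 0 0; 0 0 0 0 0 0"

```text
clock: 3.2
eef_pos: [501.3, -78.6, 201.3]
tcp_rot: [3.141, 0.0, -0.453]
contact_force: [0.8, -1.1, -0.1]
opening: 1.002
```

Run:
```python
from rig import r, optics, search_frame
from h import *
f=optics.grab_frame("scene"); cv2.imwrite("pics/s1.png",cv2.resize(f["color"][90:280,120:420],None,fx=2.6,fy=2.6))
s=r.sense(); print(s["eef_pos"],s["tcp_rot"],s["clock"])
print(step(s["eef_pos"],s["tcp_rot"],[515,-57,50],down(np.radians(-26))))
```

```text
[501.02673484 -79.29670155 201.40432605] [ 3.14117859e+00  3.46457068e-04 -4.54304957e-01] 3.25
(array([ 0.28, -2.62, 15.14]), array([ 0.,  0., -0.]))
```

View pics/s1.png

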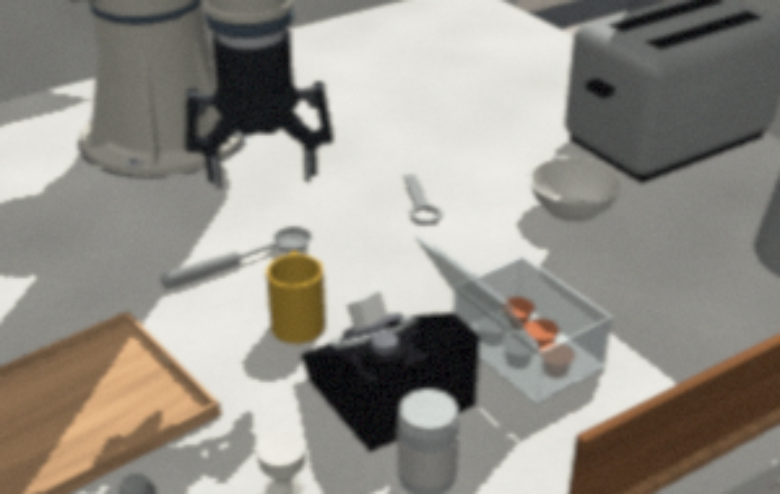

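>>> step_arm --series "0.3 -2.6 5 0 0 0; 0.3 -2.6 9 0 0 0; 0.3 -2.6 13 0 0 0; 0.3 -2.6 15.1 0 0 0; 0.3 -2.6 15.1 0 0 0; 0.3 -2.6 15.1 0 0 0"

```text
clock: 4.0
eef_pos: [516.0, -57.7, 51.4]
tcp_rot: [-3.141, -0.001, -0.456]
contact_force: [1.2, 0.2, -0.3]
opening: 1.004
```

>>> step_arm --series "0 0 0 0 0 0;0 0 0 0 0 0;0 0 0 0 0 0;0 0 0 0 0 0;0 0 0 0 0 0;0 0 0 0 0 0" --grip 1 --newtons 30

```text
clock: 4.75
eef_pos: [516.3, -57.0, 51.7]
tcp_rot: [-3.141, -0.002, -0.454]
contact_force: [-0.8, -1.3, 5.9]
opening: 0.729
```

Run:
```python
from rig import r
from h import *
s=r.sense()
print(step(s["eef_pos"],s["tcp_rot"],[511,-297,120],down(np.radians(-26))))
```

```text
(array([10.06, 21.8 , -6.82]), array([-0. , -0.1, -0. ]))
```

>>> step_arm --series "0 0 -3 0 0 0; 0 0 -6.8 0 0 0; 2 4.4 -6.8 0 0 0; 4 8.7 -6.8 0 0 0; 6 13.1 -6.8 0 0 0; 8 17.5 -6.8 0 0 0; 10.1 21.8 -6.8 0 0 0; 10.1 21.8 -6.8 0 0 0; 10.1 21.8 -6.8 0 0 0; 10.1 21.8 -6.8 0 0 0"

```text
clock: 6.0
eef_pos: [510.6, -295.7, 118.5]
tcp_rot: [-3.141, 0.001, -0.453]
contact_force: [0.8, -0.1, -1.9]
opening: 0.73
```

Run:
```python
from rig import r, optics, search_frame
from h import *
f=optics.grab_frame("scene"); cv2.imwrite("pics/s2.png",cv2.resize(f["color"][120:310,60:360],None,fx=2.6,fy=2.6))
s=r.sense(); print(s["eef_pos"],s["tcp_rot"],s["clock"])
print(step(s["eef_pos"],s["tcp_rot"],[511,-297,58],down(np.radians(-26))))
```

```text
[ 510.70735744 -295.75187106  118.50677559] [-3.14142612e+00  4.11346683e-04 -4.52937350e-01] 6.05
(array([0.08, 0.1 , 6.05]), array([-0.,  0.,  0.]))
```

View pics/s2.png

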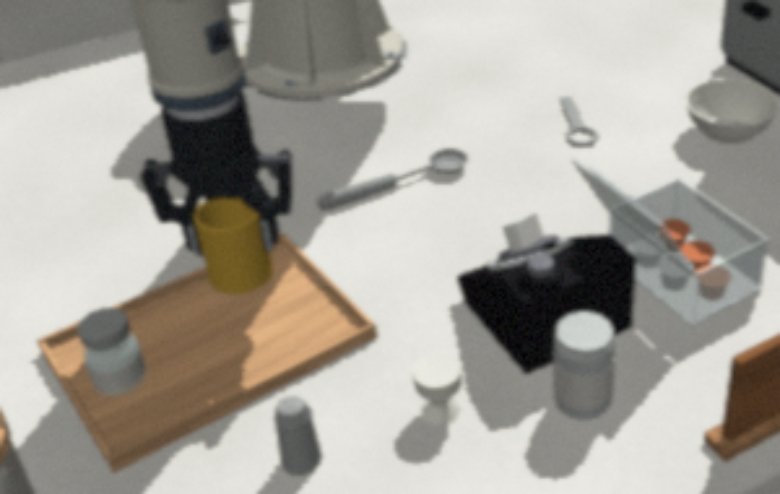

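>>> step_arm --series "0 0 2.5 0 0 0; 0 0 4.5 0 0 0; 0 0 5.5 0 0 0; 0 0 5.9 0 0 0; 0 0 6.1 0 0 0; 0 0 6.1 0 0 0; 0 0 6.1 0 0 0"

```text
clock: 6.92
eef_pos: [511.0, -297.2, 57.9]
tcp_rot: [3.142, -0.001, -0.454]
contact_force: [-0.3, 0.0, -2.4]
opening: 0.726
```

>>> step_arm --series "0 0 0.1 0 0 0; 0 0 0.2 0 0 0; 0 0 0.2 0 0 0"

```text
clock: 7.3
eef_pos: [511.0, -297.2, 57.7]
tcp_rot: [3.142, -0.001, -0.454]
contact_force: [-7.1, 4.3, 20.6]
opening: 0.73
```

Touched the floor (20 N). Release and rise.

>>> step_arm --series "0 0 0.1 0 0 0; 0 0 0 0 0 0; 0 0 0 0 0 0; 0 0 0 0 0 0; 0 0 0 0 0 0; 0 0 -4 0 0 0; 0 0 -9 0 0 0; 0 0 -15 0 0 0; 0 0 -17 0 0 0; 0 0 -17 0 0 0" --grip 0

```text
clock: 8.55
eef_pos: [511.6, -297.4, 227.2]
tcp_rot: [3.141, -0.004, -0.454]
contact_force: [0.5, 0.4, -0.7]
opening: 0.998
```

Run:
```python
from rig import r, optics, search_frame
from h import *
f=optics.grab_frame("scene"); cv2.imwrite("pics/s3.png",cv2.resize(f["color"][120:310,60:360],None,fx=2.6,fy=2.6))
s=r.sense(); print(s["eef_pos"],s["tcp_rot"],s["clock"])
print(step(s["eef_pos"],s["tcp_rot"],[600,-60,260],down(np.radians(0))))
```

```text
[ 510.70119808 -296.93964961  225.42169727] [ 3.14157686e+00 -6.96379803e-04 -4.54230534e-01] 8.6
(array([ -2.37, -25.21,  -3.46]), array([  0.,  -0., -26.]))
```

View pics/s3.png

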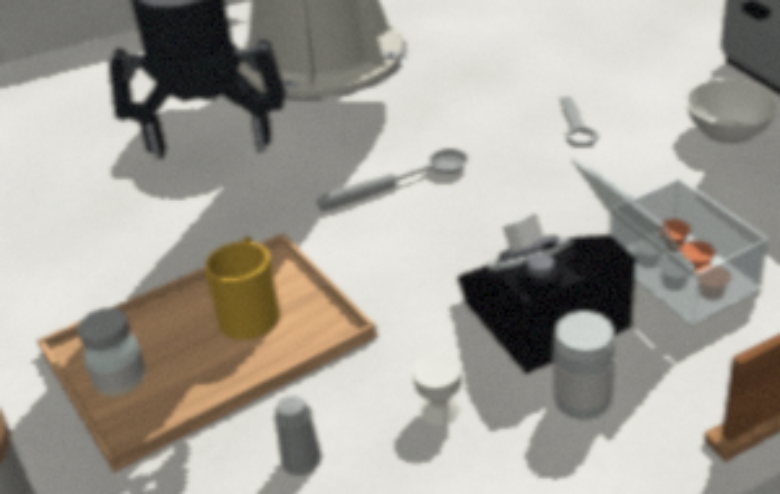

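Run:
```python
from h import *
p0=[511,-297.3,227.5]
print(step(p0,[np.pi,0,-.454],[685,-40,190],down(0)))
print(step([685,-40,190],[np.pi,0,0],[685,110,157],down(0)))
```

```text
(array([  4.35, -30.75,   3.75]), array([  0.,   0., -26.]))
(array([  0. , -15. ,   3.3]), array([0., 0., 0.]))
```

>>> step_arm --series "0.7 -5.1 0 0 0 -5;1.4 -10.2 0 0 0 -10;2.1 -15.3 0 0 0 -16;2.8 -20.4 1 0 0 -20;3.6 -25.5 2 0 0 -26;4.4 -30.8 3.8 0 0 -26;4.4 -30.8 3.8 0 0 -26;4.4 -30.8 3.8 0 0 -26" --grip 1

```text
clock: 9.6
eef_pos: [684.3, -39.5, 185.4]
tcp_rot: [3.141, 0.003, 0.0]
contact_force: [-0.5, 0.0, -0.2]
opening: 0.001
```

Run:
```python
from rig import r, optics, search_frame
from h import *
s=r.sense(); print(s["eef_pos"],s["tcp_rot"],s["clock"],s["opening"])
print(step(s["eef_pos"],s["tcp_rot"],[685,-20,157],down(0)))
```

```text
[684.27020856 -39.53579058 185.35980523] [3.14139837e+00 3.39675696e-03 2.61902355e-04] 9.6 0.0008418056677834052
(array([ 0.08, -1.95,  2.84]), array([0. , 0.2, 0. ]))
```

>>> step_arm --series "0 0 2.9 0 0 0;0 -2 2.9 0 0 0;0 -3.5 2.9 0 0 0;0 -5 2.9 0 0 0;0 -6.5 2.9 0 0 0;0 -8 2.9 0 0 0;0 -9.5 2.9 0 0 0;0 -11 2.9 0 0 0;0 -12.5 2.9 0 0 0;0 -14 2.9 0 0 0"

```text
clock: 10.85
eef_pos: [685.8, 101.8, 159.9]
tcp_rot: [-3.141, -0.002, -0.0]
contact_force: [0.3, -0.1, 0.1]
opening: -0.001
```

>>> step_arm --series "0 -1.5 0 0 0 0;0 -1.5 0 0 0 0;0 2 0 0 0 0;0 7 -3 0 0 0;0 12 -6 0 0 0;-6 14 -9 0 0 0;-12 14 -10 0 0 0;-18 14 -10 0 0 0;-24 14 -10 0 0 0;-30 14 -10 0 0 0"

```text
clock: 12.1
eef_pos: [383.2, -39.6, 258.1]
tcp_rot: [3.141, 0.001, -0.001]
contact_force: [0.6, -1.4, 1.3]
opening: -0.002
```

Run:
```python
from rig import r, optics, search_frame
from h import *
s=r.sense(); print(s["eef_pos"],s["tcp_rot"],s["clock"],s["opening"])
f=optics.grab_frame("scene"); g=optics.grab_frame("top"); pickle.dump(g,open("top1.pkl","wb"));pickle.dump(f,open("scene1.pkl","wb"))
cv2.imwrite("pics/s4.png",cv2.resize(f["color"][120:310,60:360],None,fx=2.6,fy=2.6))
cv2.imwrite("pics/t4.png",cv2.resize(g["color"][90:290,180:440],None,fx=3,fy=3,interpolation=cv2.INTER_CUBIC)[:600])
for t in["tab","dial_grip","mug","start_top","lid_edge"]: print(t,[(d["xy"],round(d["score"],2)) for d in search_frame(g,t)[:2]])
```

```text
[383.16194945 -39.62833685 258.05403363] [ 3.14140593e+00  5.52794168e-04 -7.36705658e-04] 12.1 -0.002194315417529208
tab [([261.6, 164.4], 0.87), ([182.5, 265.2], 0.51)]
dial_grip [([263.3, 173.9], 0.59)]
mug [([350.0, 209.5], 0.82), ([206.1, 148.5], 0.62)]
start_top [([394.9, 206.0], 0.68), ([271.1, 144.5], 0.55)]
lid_edge [([205.7, 154.2], 0.9), ([186.3, 260.9], 0.37)]
```

View pics/s4.png

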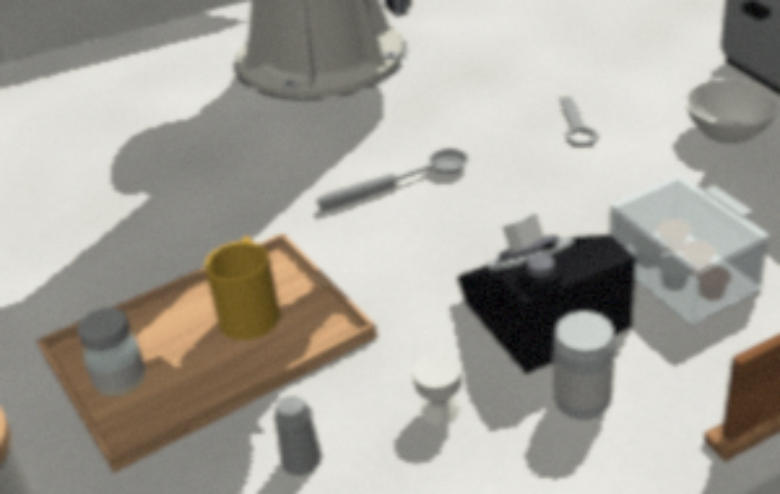

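View pics/t4.png

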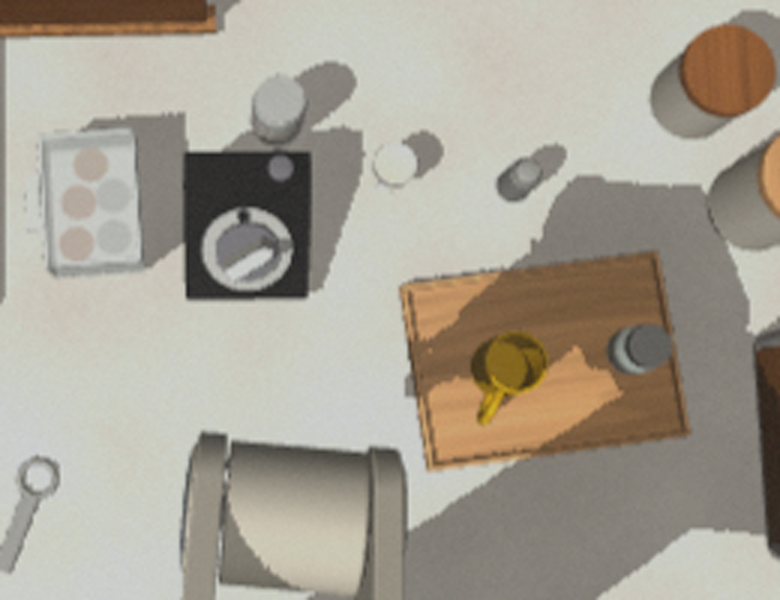

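```bash
cat > rect.py <<'E'
from h import *
import sys
f=pickle.load(open(sys.argv[1],"rb")); tag=sys.argv[2]
np.set_printoptions(precision=1,suppress=True)
a=np.radians(35); 
fe=np.array([587,-28,25.]);  yaw=float(sys.argv[3]) if len(sys.argv)>3 else 0
Rz=Rr.from_euler('z',yaw).as_matrix()
up=Rz@np.array([np.cos(a),0,np.sin(a)]); n=Rz@np.array([-np.sin(a),0,np.cos(a)]); lf=Rz@np.array([0,1,0])
outs=[]
for off in(11,40):
    vv,uu=np.mgrid[:600,:400]
    Q=fe+up*((480-vv)/4)[...,None]+lf*((200-uu)/4+ 0)[...,None]+n*off
    p=proj(f,Q).astype(np.float32)
    o=cv2.remap(f["color"],p[...,0],p[...,1],cv2.INTER_CUBIC)
    for k in range(0,600,40): cv2.line(o,(0,k),(6,k),(0,0,255),1)
    for k in range(0,400,40): cv2.line(o,(k,0),(k,6),(0,0,255),1)
    outs.append(o)
cv2.imwrite(f"pics/rect{tag}.png",np.hstack(outs))
E
python3 rect.py top1.pkl 1
python3 - <<'E'
from h import *
np.set_printoptions(precision=1,suppress=True)
f=pickle.load(open("top1.pkl","rb"))
def crop(u,v): return 180+u/3,90+v/3
for n,u,v,z in [("tim back L",185.5,152,95),("timer backR",310,152,95),("frontR",307,297,25),("frontL",186,297,25),("button",280,167,113)]: print(n,pz(f,*crop(u,v),z))
C=cloud(f)
print("mug rim z"); hsv=cv2.cvtColor(f["color"],cv2.COLOR_BGR2HSV)
m=(hsv[...,0]>18)&(hsv[...,0]<32)&(hsv[...,1]>150)&(abs(C[...,0]-505)<45)&(abs(C[...,1]+295)<45)&(C[...,2]>60); print(C[m].mean(0),C[m].min(0),C[m].max(0))
print("lid",px(f,*crop(60,200)),px(f,*crop(120,200)))
m=(abs(C[...,0]-625)<45)&(abs(C[...,1]+28)<45)&(f["color"].min(-1)>180); 
a=np.radians(35);n=np.array([-np.sin(a),0,np.cos(a)])
h=(C-np.array([587,-28,25]))@n
ys,xs=np.where(m); 
print(np.histogram(h[m],bins=range(0,50,4)))
bar=C[m&(h>28)]; print(len(bar),bar.mean(0), bar.min(0),bar.max(0))
disc=C[m&(h<20)]; print("ring",len(disc),h[m&(h<20)].mean())
E
```

```text
tim back L [727.7  32.5  95. ]
timer backR [725.4 -94.2  95. ]
frontR [585.8 -92.   25. ]
frontL [588.3  36.1  25. ]
button [706.2 -62.3 113. ]
mug rim z
[ 502.3 -294.1   78.7] [ 460.4 -327.4   60.2] [ 540.5 -264.2   91.6]
lid [685.2 163.   72.6] [683.  100.9  77.5]
(array([ 5,  6,  0,  1,  0,  0,  0,  0,  1, 22, 34,  1]), array([ 0,  4,  8, 12, 16, 20, 24, 28, 32, 36, 40, 44, 48]))
58 [612.9 -28.   92.5] [598.2 -47.8  80.7] [625.9  -8.3 100.6]
ring 60 -13.02648944473671
```

View pics/rect1.png

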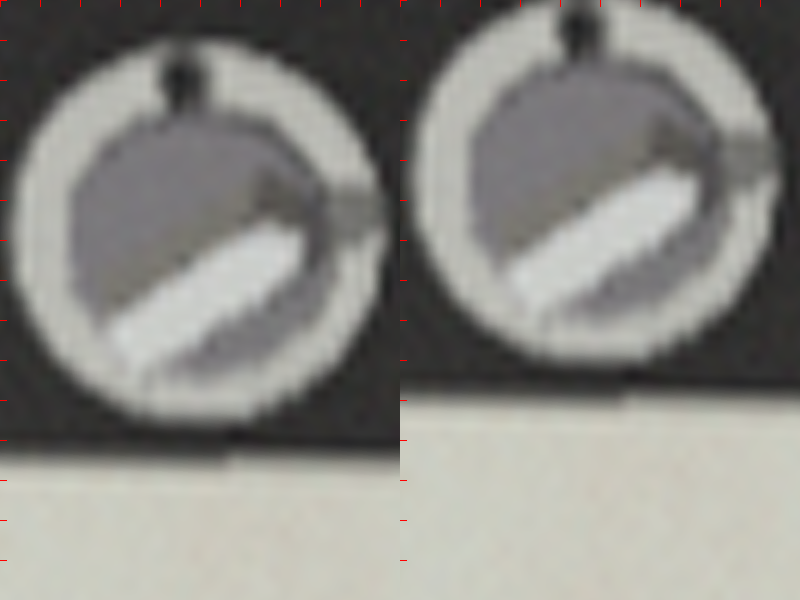

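```bash
cat > dial.py <<'E'
from h import *
a=np.radians(35); fe=np.array([587,-28,25.]); Rz=Rr.from_euler('z',-0.018).as_matrix()
up=Rz@np.array([np.cos(a),0,np.sin(a)]); n=Rz@np.array([-np.sin(a),0,np.cos(a)]); lf=Rz@np.array([0,1,0])
ax=fe+60.5*up
def R_for(th,flip=True): # th dial angle
    x=up*np.cos(th)+lf*np.sin(th)
    if flip: x=-x
    z=-n; y=np.cross(z,x); return Rr.from_matrix(np.c_[x,y,z])
E
python3 - <<'E'
from dial import *
from rig import r
s=r.sense(); print(s["qpos"],s["eef_pos"],s["tcp_rot"])
th=np.radians(-58.8)
for fl in(True,False):
    R=R_for(th,fl); print(R.as_euler('xyz'), ax+39*n)
    print(step([383,-39.6,259],[np.pi,0,0],ax+110*n,R))
print("bar",ax+40*n)
E
```

```text
[-1.05814744e-01 -3.76641304e-02  2.09379788e+00 -1.90715176e-05
  1.08462548e+00  1.46557390e+00] [386.78496537 -39.57799245 258.65859859] [ 3.14148834e+00 -8.27044548e-04 -5.83366394e-04]
[2.60195845 0.30168349 2.01331595] [614.18481313 -28.48937949  91.64830413]
(array([19.05, -1.18, 10.92]), array([ -36.9,   20.3, -115.8]))
[-2.60195845 -0.30168349 -1.1282767 ] [614.18481313 -28.48937949  91.64830413]
(array([19.05, -1.18, 10.92]), array([17.7, 32. , 57.9]))
bar [613.61132961 -28.47905567  92.46745617]
```

>>> step_arm --series "2 0 0 2.5 4.5 8.2;6 -0.4 2 5 9 16.5;10 -0.8 4 7.5 13.7 24.8;14 -1 7 10 18.3 33;18 -1.2 9 12.6 22.8 41.3;19 -1.2 10.9 15.2 27.4 49.6;19 -1.2 10.9 17.7 32 57.9;19 -1.2 10.9 17.7 32 57.9;19 -1.2 10.9 17.7 32 57.9;19 -1.2 10.9 17.7 32 57.9" --grip 0.4 --newtons 50

```text
clock: 13.7
eef_pos: [576.6, -27.5, 150.2]
tcp_rot: [-2.602, -0.302, -1.126]
contact_force: [0.2, 0.3, -0.0]
opening: 0.601
```

Run:
```python
from dial import *
from rig import r,optics
f=optics.grab_frame("scene")
cv2.imwrite("pics/s5.png",cv2.resize(f["color"][90:280,120:420],None,fx=2.6,fy=2.6))
s=r.sense(); print(s["qpos"],s["eef_pos"],s["tcp_rot"],s["clock"],s["opening"])
R=R_for(np.radians(-58.8),False)
print(step(s["eef_pos"],s["tcp_rot"],ax+39*n,R))
```

```text
[-0.06626718  0.25582551  2.24324365  0.73331061  0.04253547  1.82339698] [576.43457552 -27.60362551 150.2401409 ] [-2.60141706 -0.30204952 -1.12696702] 13.75 0.6002297779718742
(array([-0.12,  0.25,  6.97]), array([-0.1,  0. ,  0.1]))
```

View pics/s5.png

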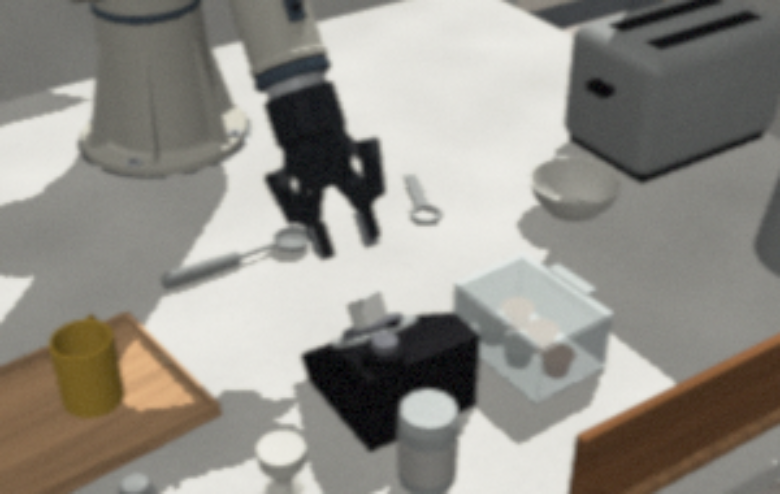

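>>> step_arm --series "-0.1 0.2 1 0 0 0;-0.1 0.2 2 0 0 0;-0.1 0.2 3 0 0 0;-0.1 0.2 4 0 0 0;-0.1 0.2 4 0 0 0;-0.1 0.2 4 0 0 0;-0.1 0.2 4 0 0 0"

```text
clock: 14.62
eef_pos: [597.5, -28.3, 116.1]
tcp_rot: [-2.6, -0.302, -1.128]
contact_force: [0.6, -0.4, -0.8]
opening: 0.597
```

Run:
```python
from dial import *
from rig import r,optics
s=r.sense(); print(s["qpos"],s["eef_pos"],s["tcp_rot"],s["clock"],s["opening"])
R=R_for(np.radians(-58.8),False)
print(step(s["eef_pos"],s["tcp_rot"],ax+39*n,R))
```

```text
[-0.06415815  0.35498345  2.21881474  2.59767623  0.051631   -0.03936712] [597.54717925 -28.30461622 116.07923481] [-2.6004626  -0.30246761 -1.12831233] 14.625 0.5965254240897984
(array([-0.03,  0.03,  2.96]), array([-0.1, -0. ,  0. ]))
```

>>> step_arm --series "0 0 1 0 0 0;0 0 2 0 0 0;0 0 2.7 0 0 0;0 0 2.9 0 0 0;0 0 2.9 0 0 0;0 0 2.9 0 0 0"

```text
clock: 15.38
eef_pos: [613.2, -28.3, 92.0]
tcp_rot: [-2.602, -0.301, -1.129]
contact_force: [0.1, 0.9, 0.3]
opening: 0.597
```

>>> step_arm --series "0 0 0 0 0 0;0 0 0 0 0 0;0 0 0 0 0 0;0 0 0 0 0 0;0 0 0 0 0 0" --grip 1 --newtons 50

```text
clock: 16.0
eef_pos: [612.8, -28.3, 91.7]
tcp_rot: [-2.602, -0.301, -1.128]
contact_force: [-5.3, 0.6, 4.9]
opening: 0.177
```

Run:
```python
from dial import *
from rig import r,optics
s=r.sense(); print(s["qpos"],s["eef_pos"],s["tcp_rot"],s["clock"],s["opening"],s["contact_force"],s["wrist_torque"])
f=optics.grab_frame("scene")
cv2.imwrite("pics/s6.png",cv2.resize(f["color"][130:280,170:370],None,fx=3.9,fy=3.9))
```

```text
[-0.06187105  0.42340222  2.19487726  2.85467954  0.09003512 -0.29408413] [612.76953485 -28.28245039  91.71867884] [-2.60234714 -0.30082161 -1.12847873] 16.0 0.17659263883650395 [-5.30837937  0.62946192  4.87648232] [0.040407   0.4124285  0.07983395]
```

View pics/s6.png

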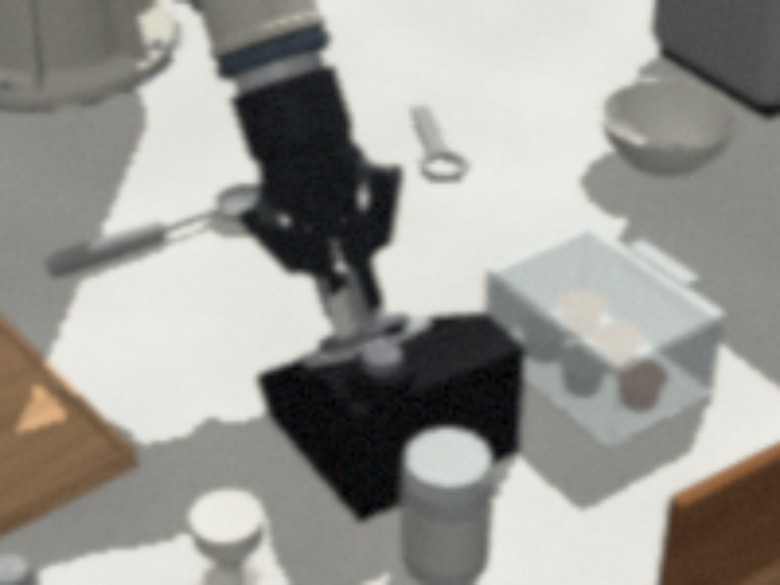

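>>> step_arm --series "0 0 0 0 0 -7;0 0 0 0 0 -14;0 0 0 0 0 -21;0 0 0 0 0 -28;0 0 0 0 0 -35;0 0 0 0 0 -42;0 0 0 0 0 -49;0 0 0 0 0 -56;0 0 0 0 0 -63;0 0 0 0 0 -65"

```text
clock: 17.3
eef_pos: [613.2, -27.4, 92.0]
tcp_rot: [3.065, -0.607, 0.118]
contact_force: [-4.9, 8.3, 6.5]
opening: 0.176
```

>>> step_arm --series "0 0 0 0 0 0;0 0 0 0 0 0"

```text
clock: 17.55
eef_pos: [613.2, -27.4, 92.0]
tcp_rot: [3.067, -0.607, 0.115]
contact_force: [-4.2, 8.0, 7.8]
opening: 0.173
```

Run:
```python
from dial import *
from rig import r,optics
s=r.sense(); print(s["qpos"],s["eef_pos"],s["tcp_rot"],s["clock"],s["opening"],s["contact_force"],s["wrist_torque"])
R=Rr.from_euler('xyz',s["tcp_rot"]); x=R.as_matrix()[:,0]; print("tool-x angle",np.degrees(np.arctan2(x@lf,x@up)))
```

```text
[-0.06057365  0.42332534  2.1947073   2.85439118  0.09113665 -1.4285776 ] [613.22360373 -27.40493607  92.025613  ] [ 3.06681521 -0.60744892  0.11485957] 17.55 0.17272970932267884 [-4.24874198  8.03203281  7.84908425] [1.03954868 0.32414996 0.78349916]
tool-x angle 6.244488964919576
```

>>> step_arm --series "0 0 0 0 0 0;0 0 0 0 0 0;0 0 0 0 0 0;0 0 -1 0 0 0;0 0 -3 0 0 0;0 0 -7 0 0 0;0 0 -12 0 0 0;0 0 -17 0 0 0;0 0 -22 0 0 0;0 0 -25 0 0 0" --grip 0.4

```text
clock: 18.8
eef_pos: [567.4, -4.6, 175.1]
tcp_rot: [3.121, -0.65, 0.119]
contact_force: [1.1, 0.2, -0.5]
opening: 0.599
```

```bash
python3 - <<'E'
from dial import *
from rig import r,optics,search_frame
g=optics.grab_frame("top"); pickle.dump(g,open("top2.pkl","wb"))
cv2.imwrite("pics/t6.png",g["color"])
s=r.sense(); print(s["qpos"],s["eef_pos"],s["tcp_rot"],s["clock"],s["opening"],s["contact_force"])
print(search_frame(g,"tab")[:2])
E
python3 rect.py top2.pkl 2 -0.018
```

```text
[-0.05997976  0.19109736  2.26808447  1.17793077  0.09581391  0.2517962 ] [567.22364303  -4.16587516 176.11407391] [ 3.12186355 -0.65055453  0.11899231] 18.85 0.5987200467892397 [0.18843178 0.91738649 1.4741004 ]
[{'xy': [253.9, 166.6], 'score': 0.73}, {'xy': [348.3, 210.7], 'score': 0.41}]
```

View pics/rect2.png

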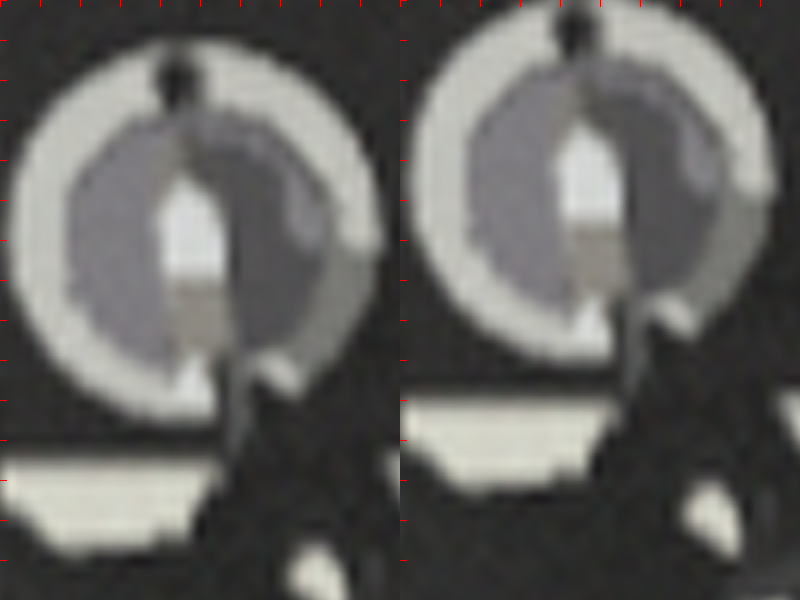

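Run:
```python
from dial import *
from rig import r
s=r.sense()
print(step(s["eef_pos"],s["tcp_rot"],[450,-150,280],down(0)))
```

```text
(array([ -4.37,  13.38, -16.15]), array([ -1. , -37.4,   6.3]))
```

>>> step_arm --series "0 0 -4 0 0 0;-1 3 -8 0 -7 1;-2 6 -12 0 -14 2;-3 9 -16 0 -21 3;-4.4 13.4 -16.2 -1 -28 5;-4.4 13.4 -16.2 -1 -37.4 6.3;-4.4 13.4 -16.2 -1 -37.4 6.3;-4.4 13.4 -16.2 -1 -37.4 6.3;-4.4 13.4 -16.2 -1 -37.4 6.3" --grip 1

```text
clock: 20.02
eef_pos: [449.0, -148.7, 278.5]
tcp_rot: [-3.137, 0.001, 0.001]
contact_force: [0.4, -0.4, -0.1]
opening: -0.001
```

```bash
python3 - <<'E'
from dial import *
from rig import r,optics,search_frame
g=optics.grab_frame("top"); pickle.dump(g,open("top3.pkl","wb"))
g2=optics.grab_frame("top")
s=r.sense(); print(s["qpos"],s["eef_pos"],s["tcp_rot"],s["clock"],s["opening"],s["contact_force"])
print(search_frame(g,"tab")[:2])
E
python3 rect.py top3.pkl 3 -0.018
```

```text
[-0.32532958  0.08744921  1.91574376  0.00252353  1.14066702  1.24432035] [ 449.0761471  -149.12069309  278.97946259] [-3.13869487e+00  1.41388087e-03  9.35616023e-05] 20.125 0.002854822052816306 [ 1.094316   -0.58650974  0.19169681]
[{'xy': [206.4, 154.4], 'score': 0.69}, {'xy': [256.7, 166.0], 'score': 0.65}]
```

View pics/rect3.png

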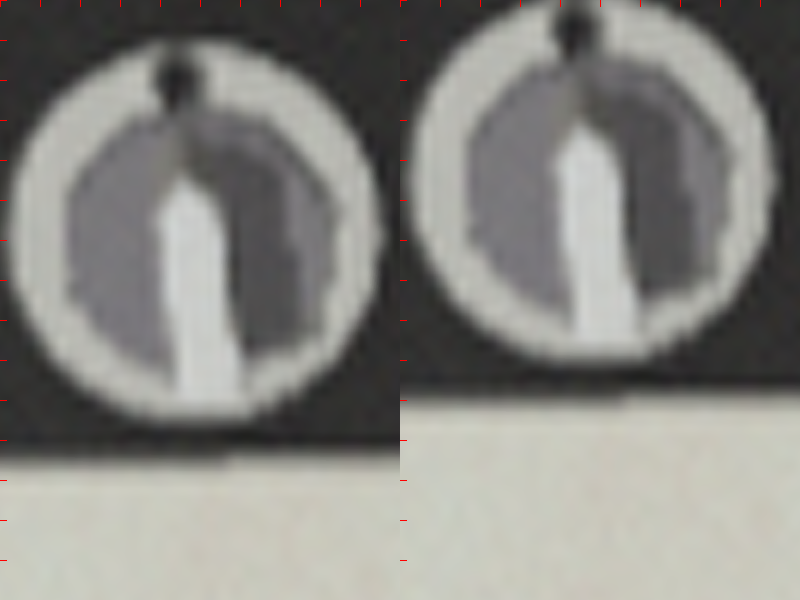

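Run:
```python
from dial import *
print(step([449.1,-149.1,279.5],[np.pi,0,0],[706,-62,165],down(0)))
```

```text
(array([25.69, -8.71, 11.45]), array([0., 0., 0.]))
```

>>> step_arm --series "5 -1.7 0 0 0 0;10 -3.4 0 0 0 0;15 -5.1 0 0 0 0;20 -6.8 2 0 0 0;25.7 -8.7 5 0 0 0;25.7 -8.7 10 0 0 0;25.7 -8.7 11.5 0 0 0;25.7 -8.7 11.5 0 0 0;25.7 -8.7 11.5 0 0 0"

```text
clock: 21.3
eef_pos: [707.0, -63.9, 166.5]
tcp_rot: [-3.14, -0.001, -0.002]
contact_force: [0.7, 0.4, 0.1]
opening: -0.002
```

Run:
```python
from rig import r,optics
from h import *
s=r.sense(); print(s["eef_pos"],s["tcp_rot"],s["clock"])
f=optics.grab_frame("scene")
cv2.imwrite("pics/s7.png",cv2.resize(f["color"][130:280,170:370],None,fx=3.9,fy=3.9))
```

```text
[707.02324372 -63.91196008 166.50264294] [-3.14030308e+00 -1.13365739e-03 -1.97711030e-03] 21.3
```

View pics/s7.png

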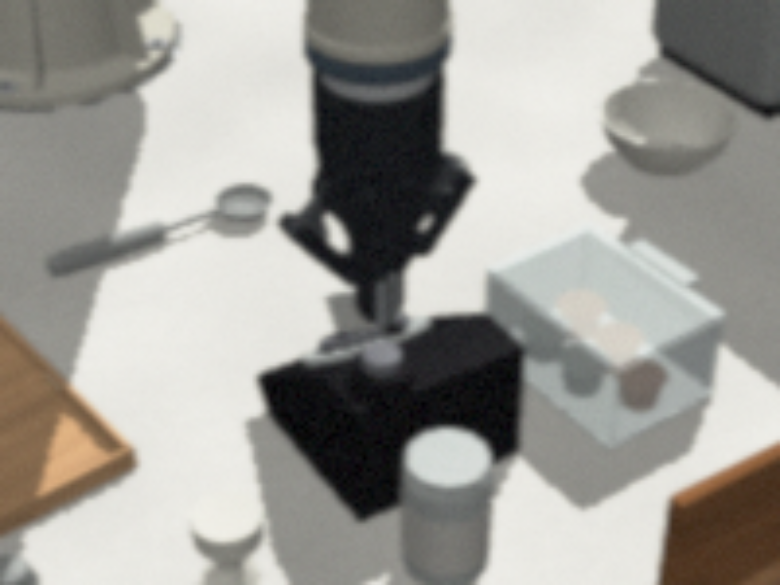

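>>> step_arm --series "0 0.1 1.5 0 0 0;0 0.1 2.7 0 0 0;0 0.1 3 0 0 0;0 0.1 3.3 0 0 0;0 0.1 3.5 0 0 0;0 0.1 3.6 0 0 0;0 0.1 3.6 0 0 0;0 0.1 3.6 0 0 0"

```text
clock: 22.35
eef_pos: [706.1, -64.7, 132.5]
tcp_rot: [-3.14, 0.001, -0.002]
contact_force: [-15.2, -0.3, 34.8]
opening: 0.001
```

>>> step_arm --series "0 -0.2 0.1 0 0 0;0 -0.2 0.2 0 0 0;0 -0.2 0.3 0 0 0;0 -0.2 0.3 0 0 0"

```text
clock: 22.85
eef_pos: [706.3, -64.5, 132.2]
tcp_rot: [3.14, 0.001, -0.001]
contact_force: [-22.8, -5.7, 53.3]
opening: 0.001
```

Run:
```python
from rig import r,optics
from h import *
s=r.sense(); print(s["eef_pos"],s["tcp_rot"],s["clock"],s["contact_force"],s["wrist_torque"])
f=optics.grab_frame("scene")
cv2.imwrite("pics/s8.png",cv2.resize(f["color"][170:270,210:343],None,fx=6,fy=6,interpolation=cv2.INTER_CUBIC))
```

```text
[706.29909679 -64.46246783 132.21393358] [ 3.14018254e+00  5.42932785e-04 -1.43077121e-03] 22.85 [-22.80364092  -5.73708484  53.3359203 ] [-1.21706438  3.85509807  0.03175169]
```

View pics/s8.png

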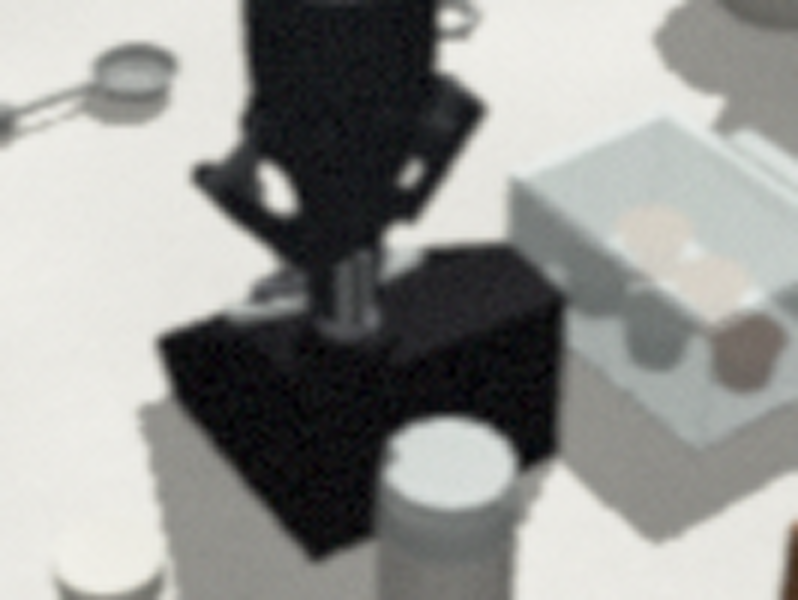

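>>> step_arm --series "0 0 -0.2 0 0 0;0 0 -0.4 0 0 0;0 0 -0.4 0 0 0"

```text
clock: 23.28
eef_pos: [706.1, -64.4, 132.7]
tcp_rot: [3.14, 0.001, -0.001]
contact_force: [-11.1, -7.3, 28.8]
opening: -0.002
```

>>> step_arm --series "0 0 -0.2 0 0 0;0 0 -0.2 0 0 0"

```text
clock: 23.52
eef_pos: [706.4, -63.9, 132.9]
tcp_rot: [3.141, 0.001, -0.002]
contact_force: [-5.5, -5.8, 15.2]
opening: -0.003
```

>>> step_arm --series "0 0 -0.2 0 0 0;0 0 -0.2 0 0 0"

```text
clock: 23.78
eef_pos: [706.5, -63.1, 133.6]
tcp_rot: [-3.141, 0.001, -0.002]
contact_force: [-0.2, -2.8, 3.7]
opening: -0.002
```

>>> step_arm --series "0 0 -0.2 0 0 0;0 0 -0.2 0 0 0"

```text
clock: 24.02
eef_pos: [706.4, -62.5, 135.1]
tcp_rot: [-3.14, 0.002, -0.002]
contact_force: [0.3, -3.2, 3.7]
opening: -0.002
```

>>> step_arm --series "0 0 -0.2 0 0 0;0 0 -0.2 0 0 0"

```text
clock: 24.28
eef_pos: [706.3, -62.3, 137.0]
tcp_rot: [-3.14, 0.002, -0.002]
contact_force: [0.4, -0.7, 3.3]
opening: -0.003
```

>>> step_arm --series "0 0 -0.2 0 0 0;0 0 -0.2 0 0 0"

```text
clock: 24.52
eef_pos: [706.1, -62.2, 138.9]
tcp_rot: [-3.14, 0.002, -0.002]
contact_force: [-0.0, -0.4, 0.5]
opening: 0.0
```

>>> step_arm --series "0 0 -0.2 0 0 0;0 0 -0.2 0 0 0"

```text
clock: 24.78
eef_pos: [705.9, -62.3, 140.7]
tcp_rot: [-3.14, 0.003, -0.002]
contact_force: [0.8, 0.6, 1.0]
opening: -0.002
```

>>> step_arm --series "0 0 -2 0 0 0;0 0 -5 0 0 0;0 0 -10 0 0 0;-6 0 -13 0 0 0;-12 1 -14 0 0 0;-18 3 -14 0 0 0;-24 6 -14 0 0 0;-27 9 -14 0 0 0;-27 9 -14 0 0 0;-27 9 -14 0 0 0"

```text
clock: 26.02
eef_pos: [437.0, -152.4, 282.5]
tcp_rot: [-3.14, -0.0, -0.003]
contact_force: [0.2, -0.0, 0.6]
opening: -0.0
```

```bash
python3 - <<'E'
from dial import *
from rig import r,optics,search_frame
g=optics.grab_frame("top"); pickle.dump(g,open("top4.pkl","wb"))
f=optics.grab_frame("scene")
cv2.imwrite("pics/s9.png",cv2.resize(f["color"][120:310,60:360],None,fx=2.6,fy=2.6))
cv2.imwrite("pics/t9.png",cv2.resize(g["color"][90:290,180:440],None,fx=3,fy=3,interpolation=cv2.INTER_CUBIC))
s=r.sense(); print(s["eef_pos"],s["clock"],s["contact_force"])
def crop(u,v): return 180+u/3,90+v/3
C=cloud(g)
print("button z",C[144:147,272:275,2], "lid",px(g,*crop(60,200)),px(g,*crop(120,200)))
E
python3 rect.py top4.pkl 4 -0.018
```

```text
[ 437.36132585 -151.86107658  281.88465324] 26.125 [ 0.13372636  0.34989763 -0.82627656]
button z [[115.02040466 118.35689603 115.25579252]
 [114.72460003 120.29188513 119.69748541]
 [117.90916427 112.80346326 116.91460802]] lid [684.57562312 162.65307253  75.37759281] [683.4505873  101.07003726  75.26212084]
```

View pics/rect4.png

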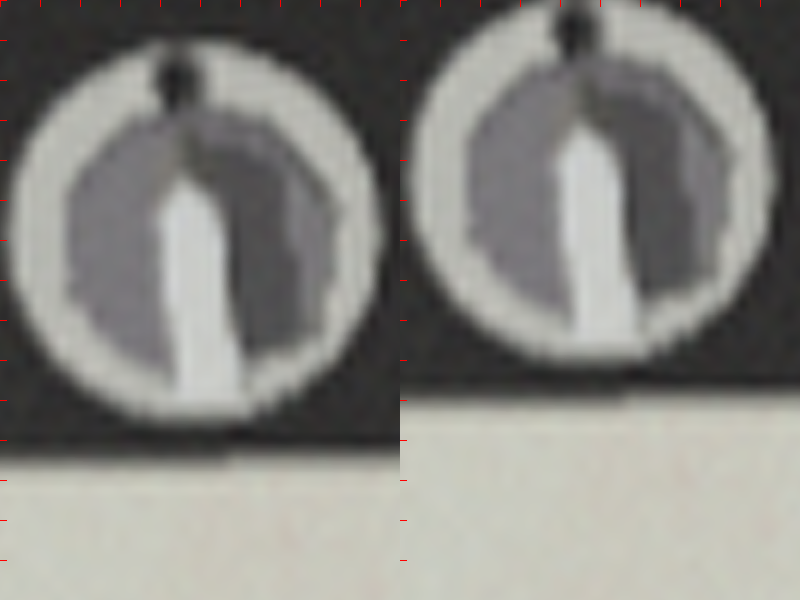

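View pics/t9.png

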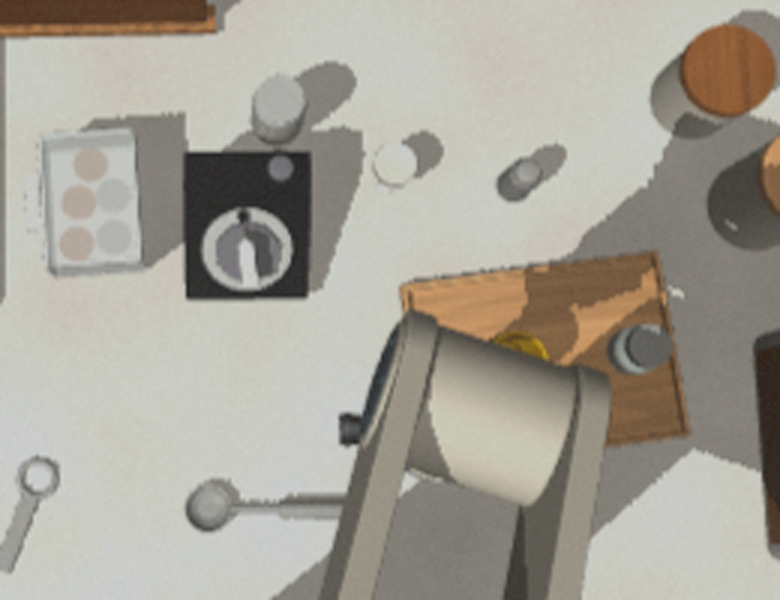

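View pics/s9.png

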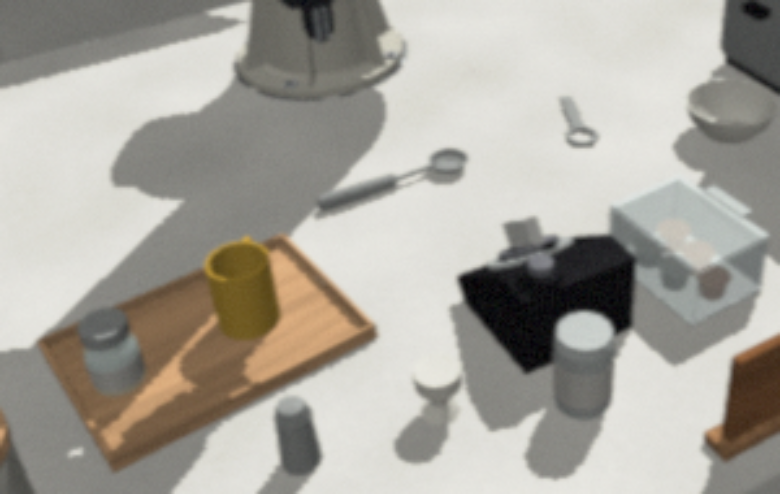

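```bash
python3 -c "
from rig import workorder
print(workorder.sign_off())"
```

```text
the job is handed in; nothing more can be done
None
```

The job was carried out in the required order and handed in at about 26 s of the 72 s allowed. No verdict was reported.

What I did:
1. **Mug:** stood it in the free part of the bamboo tray.
2. **Lid:** pushed it past upright, and it fell shut by itself.
3. **Dial:** gripped the bar and turned it about 65° anticlockwise, from about -1.03 rad to about 0.11 rad.
4. **Start button:** pressed it with the closed fingertips, let it come up, and moved the arm clear.

What the last checks showed:
- **Mug:** it stands upright in the tray in the scene picture. The last top view had it partly hidden by the arm.
- **Lid:** it reads 75 mm high at two points across it, so it is level.
- **Dial and tab:** the bar points to about 0.115 rad and the tab lies at about 0.11 to 0.15 rad. That puts the tab at most about 1.5 mm off the line, against the 5 mm allowed. The tab's shadow limits how exactly this can be read.
- **Ring:** the tab is still where it was before the turn.
- **Button:** the fingers bottomed out at up to 53 N. While they rose there was a springy stretch of about 6 mm at about 3.5 N, so the button went fully down. It shows up again afterwards.
- **Other things:** all seven bystanders look unmoved, and the force reading at hand-in was near zero.

**A disagreement:** the button bottomed out about 3 mm higher than the stated fingertip offset and button height predict. I relied on the force and travel readings instead of the height.

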